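# Fill the pot from the marble dispenser

## Robot

A 6-joint arm with a two-finger parallel gripper is mounted at the origin on the work surface. World frame = base frame: x ahead of the robot, y to its left, z up, the work surface at z = 0. Lengths are in mm, angles in rad, forces in N, time in s.
With the tool pointing down it reaches from about 350 to 925 mm from the base axis. Payload 6.4 kg.
Tool frame: the origin (TCP) lies on the centre line of the jaws, within the pads' length; the fingertips stand 8 mm ahead of it and the grasp point (between the pads) lies 11 mm behind it (r.finger_overhang is the distance from the TCP to the fingertips, in mm); y points along the fingers, x is the direction in which the jaws open and shut, and the axes are right-handed (so a half turn about y gives the same grasp; the last joint's range is limited). The gripper opens to 94 mm and grips with 3 to 60 N. Pads are 16 mm wide; open, the fingers measure 119 mm over their backs; the gripper's body (75 mm by 177 mm) begins 78 mm behind the grasp point.
Start: joints at [-1.421, 0.245, 1.558, -0, 1.339, -0.174], TCP at [206.816, -616.231, 213.455] pointing down, gripper open.
Joint ranges: [-3.13, 3.13], [-1.02, 2.26], [0.13, 2.54], [-0.95, 4.09], [0.21, 2.88], [-2.74, 2.74]. Speed limits (rad/s): [2.57, 2.57, 3.14, 3.14, 3.14, 3.14].

## Interface

Orientations are given as a 3x3 rotation matrix whose columns are the frame's x, y, z axes.
In Python, from bench import r, viewer gives the robot as it stands.
- The arm moves only by the shell command python3 -m creep 'ROWS' [OPENING]. ROWS is text: rows parted by semicolons, each of 6 numbers parted by spaces: the shift along the tool's x, y, z in mm, then the turn, a rotation vector about the tool's x, y, z in degrees. A call has exactly 10 rows; each row is the pose to reach, as a shift and turn from the pose commanded when the call began, along the tool's axes at that moment; what a row does not reach only later rows make up. A row lasts 1/10 s, in which the tool goes at most 50 mm and 8.59 degrees, less where a joint would pass 70% of its speed; a pose out of reach is approached as far as the arm can. A call with a gripper value outside its range is refused whole. OPENING is the finger opening in mm, from 0 to 94, set as the call begins (- or left out, the last holds). The fingers move at their own pace and stop on an object; the grip force is fixed at half the most. Time passes only in rows, so rows that repeat a pose let the fingers close, or fill a call up. It gives the time, the measured TCP pose, the force and the opening at its end, in the units of the state.
- r.state(): the state, without advancing time (a new reading comes with each control period).
- viewer.camera(name): name is "side" or "top"; returns the picture (400x640x3 uint8, red, green, blue); there is no depth.
- viewer.camera_model(name): a dict with "fov_y" (degrees; the focal length in pixels is half the picture's height over the tangent of half this angle, whatever the lens; pixels are square), "cx", "cy" (the principal point, pixels), "k1" (the pictures are not rectified: a ray, as slopes to the right and down, at radius r is drawn at 1 + k1 r^2 times it, then the intrinsics apply), "rvec" (rotation vector, rad) and "tvec" (3), from world to camera coordinates, as OpenCV has them. Camera axes: x right, y down, z forward; pixel columns grow to the right and rows downward; lengths in mm; the calibration is good to about 2 mm. A picture is of the moment at which its call begins. camera_model takes no time and is no camera call.
- r.sign_off(): hands the job in, once; it reports no verdict.
The state is a dict: "time": time; "joints": joint angles; "dq": joint speeds; "effort": joint torques, N m; "eef_pos": TCP position; "orientation": TCP orientation; "force": force on the tool from outside, world axes, zero at the start; "ft_torque": the same for the moment, N m; "width": opening from 0.0 (shut) to 1.0 (fully open).
Only numpy, scipy, OpenCV 4.12 (cv2) and the standard library are available. Lean on these libraries where they do the work, as an engineer would, in place of code of your own. Each camera call takes 0.05 s, during which the arm holds its last target. There are 200 camera calls.

## Task

The square yellow pot stands mouth-down beside the marble dispenser: turn it mouth-up and stand it on the dispenser's base plate, centred under the spout, and let go of it while the gate is still shut. Then pull the dispenser's red spring-return handle sideways, away from the chute, until the black pointer stands in the green band, so that all four marbles roll into the pot. Finish while still holding the handle there, pointer in the green band, and leave everything else on the table where it is.

Things in the scene. Friction and masses are not known exactly. Their poses are not given: they have to be found in the camera images.
- dispenser: Fixed dispenser: grey base plate 6 mm thick under a narrow open aluminium chute, up to 215 mm tall. Origin on the table straight below the spout; x runs uphill along the chute, y to the red handle's side, z up. Plate: x -130..150, y -55..155 mm. Legs at (128, +/-24) and (70, 128) mm. A blue square outline (76 mm) round the origin shows where the pot stands; the plate is smooth and the pot can be slid on it.
- spout (a point): Centre of the lower end of the spout, a vertical blue square tube (33 x 36 mm outside, 28 x 26 mm inside), straight above the blue square outline; its lower edge is 118 mm above the table.
- gate (a joint): Travel (m) of the gate slide: 0 = home and shut, 0.06 = fully out, along the dispenser's +y. A spring draws it home (3.6 N at 0, 8 N at 0.038, 11 N at 0.06). Its black pointer moves over a white scale: the green band is 14 mm wide with its middle at 0.038, a red line at 0.055 is too far. Marbles pass from about 0.025.
- gate_handle (a point): Grip point in the upright red handle, a block 12 mm thick along the travel (dispenser y), 26 mm wide along x, 62 mm tall; the point is 18 mm below its top. With the slide home it lies at x 45, y 75, z 192 mm in the dispenser's frame, with 51 mm free between handle and chute. The guide rail and scale lie 50 mm below the point.
- pot_center (a point): Centre, half-way up, of the square yellow plastic pot: 56 x 56 mm outside, 66 mm tall, 3 mm walls, straight sides, white stripe round the rim, 50 to 100 g. z points from mouth to closed end (up while mouth-down), x and y square to its sides. Starts mouth-down on the table; it can lie on a side without rolling.
- marble0: Glass marble, 20 mm in diameter, 10.5 g, origin at its centre; one of four waiting in a row on the chute behind the gate. They roll down through the spout by themselves when the gate is opened.
- marble1: Glass marble, 20 mm in diameter, 10.5 g, origin at its centre; one of four waiting in a row on the chute behind the gate. They roll down through the spout by themselves when the gate is opened.
- marble2: Glass marble, 20 mm in diameter, 10.5 g, origin at its centre; one of four waiting in a row on the chute behind the gate. They roll down through the spout by themselves when the gate is opened.
- marble3: Glass marble, 20 mm in diameter, 10.5 g, origin at its centre; one of four waiting in a row on the chute behind the gate. They roll down through the spout by themselves when the gate is opened.
- jar_red: Bystander: squat closed glass jar of red pieces with yellow lid, 68 mm across, 95 mm tall; origin at the centre of its underside.
- jar_green: Bystander: the same jar with green pieces; origin at the centre of its underside.
- glue: Bystander: white glue bottle with red cap, 60 mm across, 160 mm tall; origin at the centre of its underside.
- paper_cup: Bystander: round brown card cup, mouth-up, 76 mm across, 85 mm tall (not the pot to use); origin at the centre of its underside.
- mosaic: Bystander: half-finished mosaic on a wooden board 100 x 100 x 12 mm, lying flat; origin at the centre of its underside.
- brush: Bystander: brush lying flat; origin mid-way along it, at its underside.

How it is judged (in metres and radians):
On the way, in this order (a step that is already met when the one before it is completed fails the run):
1. the pot stands mouth-up under the spout, let go, with the gate still shut (angle between pot_center's own z axis and vertical above 3 rad and horizontal distance between pot_center and spout below 0.02 m and height (world z) of pot_center below 0.043 m and contact force between the fingers and pot below 0.2 N and linear speed of pot below 0.02 m/s and value of joint gate below 0.008 m), for 0.2 s.
2. the slide is held out with its pointer in the green band and all four marbles are in the pot (value of joint gate between 0.03 and 0.046 m and horizontal distance between each of marble0, marble1, marble2, marble3 and pot_center below 0.03 m and height (world z) of marble0 between 0.012 and 0.065 m and height (world z) of marble1 between 0.012 and 0.065 m and height (world z) of marble2 between 0.012 and 0.065 m and height (world z) of marble3 between 0.012 and 0.065 m and contact force between the fingers and gate above 1 N), for 0.3 s.
At the end, for the whole second after the job is handed in: The pot stands at rest, untouched by the fingers, mouth-up (within 0.14 rad) on the base plate with its centre within 20 mm of the spout's axis; all four marbles lie in it; the fingers hold the slide (more than 1 N) with the joint between 0.030 and 0.046 (pointer in the green band) (all of step 2 and angle between pot_center's own z axis and vertical above 3 rad and horizontal distance between pot_center and spout below 0.02 m and height (world z) of pot_center below 0.043 m and contact force between the fingers and pot below 0.2 N and linear speed of pot below 0.02 m/s); the arm keeps its last pose, push and grip.
It fails at once if a bystander is moved by more than 30 mm (distance of any of jar_red, jar_green, glue, paper_cup, mosaic, brush from where it was at the start of the episode above 0.03 m).
It fails at once if a marble falls onto the table ((height (world z) of marble0 below 0.09 m and horizontal distance between marble0 and pot_center above 0.05 m) or (height (world z) of marble1 below 0.09 m and horizontal distance between marble1 and pot_center above 0.05 m) or (height (world z) of marble2 below 0.09 m and horizontal distance between marble2 and pot_center above 0.05 m) or (height (world z) of marble3 below 0.09 m and horizontal distance between marble3 and pot_center above 0.05 m)).
It also fails if it takes over 72 s, if anything falls off the work surface, if the arm or the gripper's body presses on something with over 40 N, if the wrist force passes 120 N, or if a joint passes its speed limit or range.

## Working session

There is one attempt and no reset: what is moved stays moved. The work goes in short steps, Python scripts to look and compute and a shell command to move; the robot and the scene stay as the last step left them, time stands still between calls to the robot, and variables do not carry over. Pictures are saved under pics/ and viewed, about 8 in all and at most 12, crops included, and the job is handed in when it is done.

```bash
ls; mkdir -p pics; python3 - <<'E'
from bench import r, viewer
import cv2
for n in("side","top"):
    cv2.imwrite(f"pics/{n}0.png",viewer.camera(n)[:,:,::-1]); print(n,viewer.camera_model(n))
print(r.state(), r.finger_overhang)
E
```

```text
pics
side {'fov_y': 55.50894268061803, 'cx': 321.10158478536187, 'cy': 198.62426111705793, 'k1': -0.09392001936284085, 'rvec': array([ 0.58482785, -2.48198756,  1.40044066]), 'tvec': array([475.61403426, 240.04931749, 786.49660761])}
top {'fov_y': 47.317345223794455, 'cx': 322.6680892746847, 'cy': 193.7903986409622, 'k1': -0.07861266787002391, 'rvec': array([ 2.14201599, -2.20036377,  0.11547986]), 'tvec': array([  -3.77707456,  565.94744799, 1184.66387932])}
{'time': 0.1, 'joints': array([-1.42110492e+00,  2.45718046e-01,  1.55882702e+00, -2.52846696e-05,
        1.33868400e+00, -1.74112874e-01]), 'dq': array([-1.46183399e-04,  3.06373139e-05, -2.72198520e-03,  4.93174106e-04,
        7.56339681e-05, -2.48873084e-04]), 'effort': array([-2.72251827e-04, -4.16911840e+01, -3.15526807e+01,  6.86825789e-02,
        3.09479283e-02, -5.64135371e-05]), 'eef_pos': array([ 206.73012722, -615.72548188,  212.50727457]), 'orientation': array([[ 3.18180753e-01, -2.68374005e-04,  9.48030029e-01],
       [-9.48028690e-01,  1.61443957e-03,  3.18180760e-01],
       [-1.61592864e-03, -9.99998661e-01,  2.59257340e-04]]), 'force': array([-1.33976039,  0.33303125,  0.17166351]), 'ft_torque': array([-0.03483837,  0.01249812,  0.0056776 ]), 'width': 1.0008313558035202} 8.0
```

View pics/side0.png

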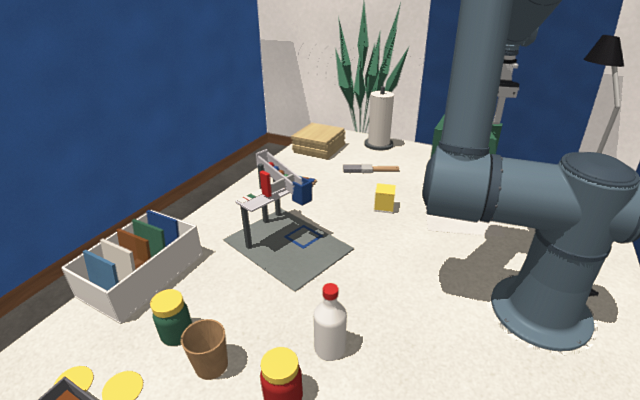

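View pics/top0.png

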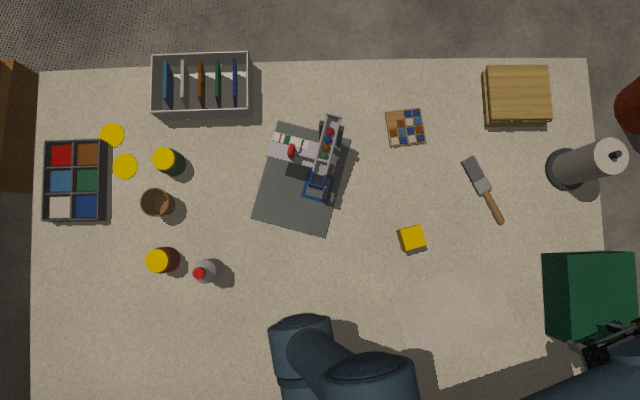

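Top: pot's closed end at about (413,238), blue outline about (320,185), red handle about (292,150), plate corners around (281,121), (326,236) and (251,218). I need zoomed crops to measure from.

```bash
python3 - <<'E'
import cv2,numpy as np
t=cv2.imread("pics/top0.png"); s=cv2.imread("pics/side0.png")
a=cv2.resize(t[110:260,240:440],None,fx=4,fy=4,interpolation=cv2.INTER_CUBIC)
b=cv2.resize(s[140:300,215:415],None,fx=3.75,fy=3.75,interpolation=cv2.INTER_CUBIC)
cv2.imwrite("pics/c_top.png",a);cv2.imwrite("pics/c_side.png",b)
E
cat > h.py <<'E'
import numpy as np,cv2
from bench import r,viewer
def cam(n):
    m=viewer.camera_model(n); R=cv2.Rodrigues(m['rvec'])[0]; t=m['tvec']
    f=200/np.tan(np.radians(m['fov_y']/2)); return m,R,t,f
def proj(n,P):
    m,R,t,f=cam(n); c=np.atleast_2d(P)@R.T+t; s=c[:,:2]/c[:,2:]
    q=(s**2).sum(1,keepdims=True); return s*(1+m['k1']*q)*f+[m['cx'],m['cy']]
def ray(n,uv):
    m,R,t,f=cam(n); d=(np.atleast_2d(uv)-[m['cx'],m['cy']])/f; s=d.copy()
    for _ in range(30): s=d/(1+m['k1']*(s**2).sum(1,keepdims=True))
    return -R.T@t, np.c_[s,np.ones(len(s))]@R
def onz(n,uv,z):
    o,d=ray(n,uv); return o+d*((z-o[2])/d[:,2])[:,None]
E
```

```text
(no output)
```

View pics/c_top.png

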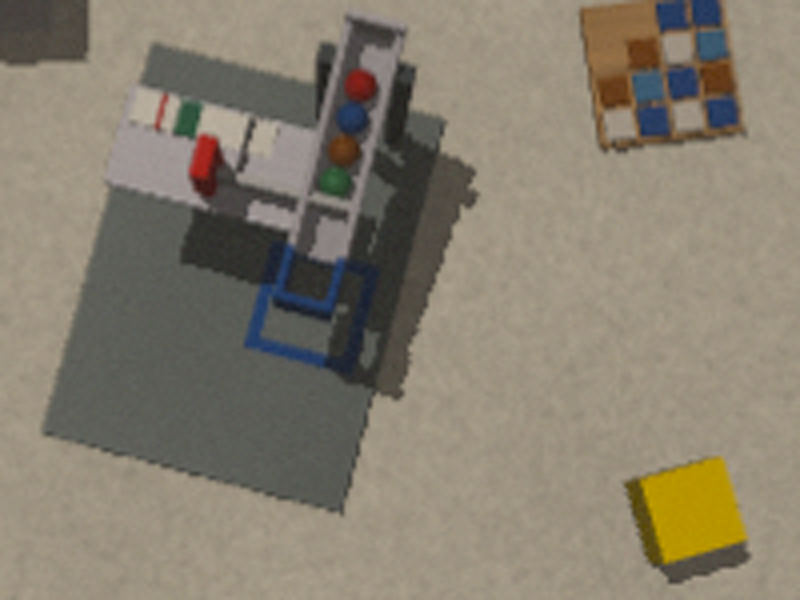

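View pics/c_side.png

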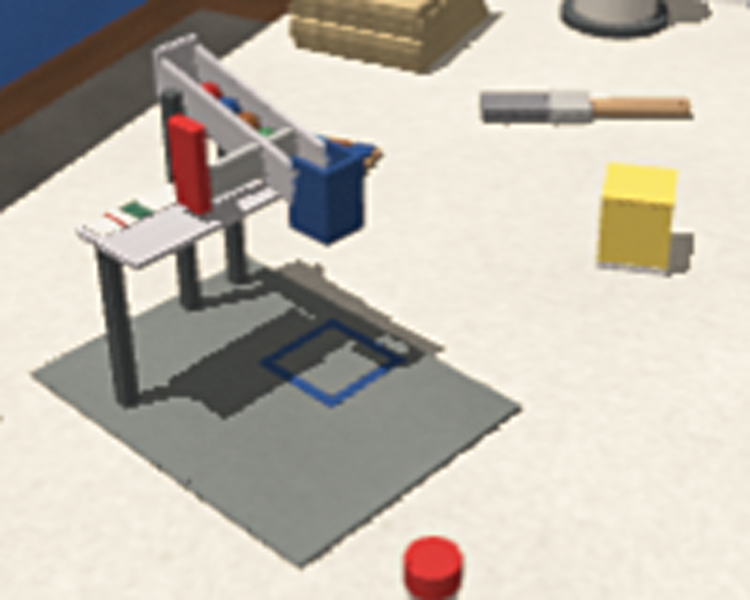

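```bash
python3 - <<'E'
from h import *
from scipy.optimize import least_squares
T=lambda l:(np.array(l,float)+.5)/4-.5+[240,110]
S=lambda l:(np.array(l,float)+.5)/3.75-.5+[215,140]
def W(p,L):
    c,s=np.cos(p[2]),np.sin(p[2]); L=np.array(L,float); return np.c_[L[:,0]*c-L[:,1]*s+p[0],L[:,0]*s+L[:,1]*c+p[1],L[:,2]]
LT=[(-130,155,6),(-130,-55,6),(150,155,6),(150,-55,6),(-38,38,6),(-38,-38,6)]
uT=T([(43,433),(343,513),(155,43),(444,121),(246,347),(354,370)])
LS=[(-130,155,6),(-130,-55,6),(150,155,6),(-38,38,6),(-38,-38,6),(38,-38,6)]
uS=S([(302,566),(520,408),(33,374),(332,405),(405,357),(332,320)])
print(onz("top",uT,6).round(0).tolist()); print(onz("side",uS,6).round(0).tolist())
f=lambda p:np.r_[proj("top",W(p,LT))-uT,proj("side",W(p,LS))-uS].ravel()
q=least_squares(f,[550,0,-.3],x_scale=[10,10,.1],loss='soft_l1'); print("disp",q.x,q.fun.reshape(-1,2).round(1).tolist())
hh=[(45,75,192),(0,0,118)];print(W(q.x,hh),"handle px",proj("top",W(q.x,[(45,75,210)])),T([(205,150)]),proj("side",W(q.x,[(45,75,210)])),S([(188,125)]))
P=[(28,28,66),(28,-28,66),(-28,-28,66),(-28,28,66)]
uP=T([(641,480),(723,459),(746,540),(665,565)]); w=onz("top",uP,66); print(w.round(1).tolist())
print("side",onz("side",S([(611,164),(677,168),(675,206),(601,198)]),66).round(0).tolist(), onz("side",S([(598,264),(670,270)]),0).round(0).tolist())
f=lambda p:(proj("top",W(p,P))-uP).ravel()
g=least_squares(f,[*w.mean(0)[:2],.2],x_scale=[10,10,.1]);print("pot",g.x,g.fun.round(1))
sp=proj("side",W(g.x,P+[(28,28,0),(-28,-28,0),(-28,28,0),(28,-28,0)]));print(((sp-[215,140])*3.75).round(0).tolist())
E
```

```text
[[508.0, 178.0, 6.0], [449.0, -23.0, 6.0], [775.0, 98.0, 6.0], [715.0, -100.0, 6.0], [562.0, 39.0, 6.0], [545.0, -33.0, 6.0]]
[[505.0, 182.0, 6.0], [447.0, -13.0, 6.0], [770.0, 105.0, 6.0], [563.0, 40.0, 6.0], [543.0, -31.0, 6.0], [612.0, -48.0, 6.0]]
disp [ 5.88637543e+02 -6.09144299e+00 -2.84013095e-01] [[-0.5, 0.2], [-0.3, 0.2], [-1.1, -0.4], [0.3, -0.9], [-0.6, -0.1], [-0.5, 1.3], [-0.1, -1.2], [0.9, -2.1], [-0.8, -1.4], [0.1, 0.2], [0.8, -0.0], [0.2, -1.1]]
[[652.85054912  53.29449668 192.        ]
 [588.63754289  -6.09144299 118.        ]] handle px [[290.26564976 148.61282739]] [[290.875 147.125]] [[264.58586522 171.49557801]] [[264.76666667 172.96666667]]
[[464.2, -214.2, 66.0], [476.1, -267.7, 66.0], [423.9, -280.2, 66.0], [409.6, -227.3, 66.0]]
side [[474.0, -262.0, 66.0], [425.0, -279.0, 66.0], [408.0, -221.0, 66.0], [463.0, -207.0, 66.0]] [[464.0, -217.0, 0.0], [410.0, -234.0, 0.0]]
pot [ 4.43476077e+02 -2.47352345e+02  2.38490580e-01] [-0.2  0.1  0.1 -0.5  0.4  0.4 -0.2 -0. ]
[[601.0, 193.0], [609.0, 159.0], [679.0, 166.0], [674.0, 201.0], [596.0, 265.0], [671.0, 236.0], [666.0, 273.0], [603.0, 229.0]]
```

```bash
python3 - <<'E'
from bench import r
print([a for a in dir(r) if a[0]!='_'])
E
python3 -m creep '0 0 0 0 0 0;20 20 0 0 0 0;20 40 -10 0 0 0;20 60 -20 -5 0 0;20 60 -20 -10 0 0;20 60 -20 -15 0 0;20 60 -20 -20 0 0;20 60 -20 -25 0 0;20 60 -20 -30 0 0;20 60 -20 -30 0 0'
python3 - <<'E'
from bench import r
s=r.state();print(s['joints'],s['eef_pos'],s['orientation'])
E
```

```text
['Unreachable', 'finger_overhang', 'sign_off', 'state']
time: 1.1
eef_pos: [195.7, -640.3, 151.6]
orientation: [[0.321, -0.474, 0.82], [-0.947, -0.158, 0.279], [-0.003, -0.866, -0.5]]
force: [-0.3, 0.8, -0.1]
width: 0.999
[-1.23920507  0.40751392  1.54177459 -0.55492886  1.25004933  0.1988275 ] [ 195.67066722 -640.25070166  151.64145193] [[ 0.32077782 -0.47443111  0.81976626]
 [-0.94714982 -0.157965    0.27920293]
 [-0.00296818 -0.86600357 -0.50002901]]
```

```bash
cat >> h.py <<'E'
from scipy.spatial.transform import Rotation as Ro
def tgt(P,az,th):
    "tool pose with grasp point P, tilt plane azimuth az (rad), tilt th (deg)"
    t=np.radians(th); h=np.array([np.cos(az),np.sin(az),0]); x=np.array([h[1],-h[0],0])
    y=np.sin(t)*h-[0,0,np.cos(t)]; return np.asarray(P,float)+11*y,np.c_[x,y,np.cross(x,y)]
def delta(p,R,s=None):
    s=s or r.state(); R0=np.array(s['orientation'])
    return np.r_[R0.T@(p-s['eef_pos']),np.degrees(Ro.from_matrix(R0.T@R).as_rotvec())].round(1)
DISP=np.array([588.6,-6.1,-.284]); 
def dw(x,y,z=0):
    c,s=np.cos(DISP[2]),np.sin(DISP[2]); return np.array([DISP[0]+x*c-y*s,DISP[1]+x*s+y*c,z])
def fk(q,k):
    a1,d1,L2,L3,e,Lt=k; E=lambda a,b:Ro.from_euler(a,b)
    A=E('z',q[0]);B=A*E('y',q[1]);C=B*E('y',q[2]);D=C*E('z',q[3])*E('y',q[4])
    return A.apply([a1,0,d1])+B.apply([0,0,L2])+C.apply([e,0,L3])+D.apply([0,0,Lt]),(D*E('z',q[5])).as_matrix()
E
python3 - <<'E'
from h import *
print(delta(*tgt(np.array([443.5,-247.4,33])-90*tgt([0,0,0],.238,-30)[1][:,1],.238,-30)))
s=r.state(); print(fk(s['joints'],[0,0,0,0,0,1])[1])
E
```

```text
[-288.9 -155.8  372.     0.     4.5    2.4]
[[-0.32077782  0.81976626 -0.47443111]
 [ 0.94714982  0.27920293 -0.157965  ]
 [ 0.00296818 -0.50002901 -0.86600357]]
```

```bash
python3 -m creep '-29 -16 37 0 0.5 0.2;-58 -31 74 0 1 0.5;-87 -47 112 0 1.4 0.7;-116 -62 149 0 1.8 1;-144 -78 186 0 2.3 1.2;-173 -94 223 0 2.7 1.4;-202 -109 260 0 3.2 1.7;-231 -125 298 0 3.6 1.9;-260 -140 335 0 4.1 2.2;-289 -156 372 0 4.5 2.4'
python3 - <<'E'
from h import *
s=r.state();print(s['joints'],s['eef_pos'])
from scipy.optimize import least_squares
D=[([-1.42110492,.245718046,1.55882702,0,1.338684,-.174112874],[206.73012722,-615.72548188,212.50727457]),
([-1.23920507,0.40751392,1.54177459,-0.55492886,1.25004933,0.1988275],[195.67066722,-640.25070166,151.64145193]),(s['joints'],s['eef_pos'])]
f=lambda k:np.concatenate([fk(q,k)[0]-p for q,p in D]+[(k-[0,350,400,400,0,250])*.002])
g=least_squares(f,[0,350,400,400,0,250.]);print(g.x.round(1),g.fun[:9].round(2))
print(delta(*tgt([443.5,-247.4,33],.238,-30)))
E
```

```text
time: 2.1
eef_pos: [482.6, -238.9, 102.7]
orientation: [[0.231, -0.484, 0.844], [-0.973, -0.117, 0.2], [0.002, -0.867, -0.498]]
force: [0.4, -0.6, 0.3]
width: 0.999
[-0.49977513  0.40232711  1.64810976 -0.34194189  1.49790829  0.934098  ] [ 482.62098741 -238.87854506  102.66660134]
[  34.1  195.6 1043.   568.6  855.    22.1] [-110.86  -19.92    9.35    8.68   12.85  -22.06   -8.49  -28.4    12.71]
[-0.9 91.3 -0.  -0.1 -0.3 -0. ]
```

```bash
python3 - <<'E'
s=open('h.py').read()
s=s.replace("a1,d1,L2,L3,e,Lt=k","a1,d1,L2,L3,e,Lt,b,w=k").replace("A.apply([a1,0,d1])","A.apply([a1,b,d1])").replace("D=C*E('z',q[3])*E('y',q[4])","F=C*E('z',q[3]);D=F*E('y',q[4])").replace("+D.apply","+F.apply([0,w,0])+D.apply")
open('h.py','w').write(s)
E
python3 - <<'E'
from h import *
s=r.state()
from scipy.optimize import least_squares
D=[([-1.42110492,.245718046,1.55882702,0,1.338684,-.174112874],[206.73012722,-615.72548188,212.50727457]),
([-1.23920507,0.40751392,1.54177459,-0.55492886,1.25004933,0.1988275],[195.67066722,-640.25070166,151.64145193]),(s['joints'],s['eef_pos'])]
f=lambda k:np.concatenate([fk(q,k)[0]-p for q,p in D]+[(k-[0,250,400,400,0,250,0,0])*.002])
g=least_squares(f,[0,250,400,400,0,250.,100,0]);print(g.x.round(1),g.fun[:9].round(2))
E
```

```text
[  0.  273.5 419.7 568.8  66.2 272.  112.6   0. ] [ 0.  0. -0. -0.  0. -0.  0. -0.  0.]
```

```bash
cat >> h.py <<'E'
K=[0,273.5,419.7,568.8,66.2,272,112.6,0]
LO=np.array([-3.13,-1.02,.13,-.95,.21,-2.74]);HI=np.array([3.13,2.26,2.54,4.09,2.88,2.74])
def ik(P,az,th,q0):
    from scipy.optimize import least_squares
    p,R=tgt(P,az,th); F=np.c_[-R[:,0],R[:,2],R[:,1]]
    def f(q):
        a,B=fk(q,K); return np.r_[(a-p)/100,Ro.from_matrix(F.T@B).as_rotvec()]
    g=least_squares(f,np.clip(q0,LO+.01,HI-.01),bounds=(LO,HI)); return g.x,np.abs(g.fun).max()
E
python3 - <<'E'
from h import *
q0=r.state()['joints']
for name,P,az0 in(("pot",[443,-247,40],.238),("mid",[450,-150,40],0),("plate",dw(0,0,45),-.284)):
  for daz in (-.6,-.3,0,.3):
    q=q0; o=[]
    for th in(-30,-15,0,15,30,45,60,75,90):
        q,e=ik(P,az0+daz,th,q)
        o.append((th,round(e,2)) if e>.01 else th)
        if th in(-30,60,90): o.append(q.round(2).tolist())
    print(name,round(az0+daz,2),o)
E
```

```text
pot -0.36 [-30, [-0.66, 0.49, 1.69, -0.15, 1.47, 1.33], -15, 0, 15, 30, 45, 60, [-1.03, 0.06, 2.54, 2.12, 0.68, -1.04], 75, 90, [-1.12, 0.63, 2.43, 2.38, 1.52, -1.52]]
pot -0.06 [-30, [-0.6, 0.47, 1.71, -0.26, 1.42, 1.13], -15, 0, 15, 30, 45, 60, [-1.18, 0.13, 2.46, 1.65, 0.9, -0.92], 75, 90, [-1.29, 0.63, 2.35, 1.91, 1.52, -1.42]]
pot 0.24 [-30, [-0.55, 0.44, 1.76, -0.37, 1.35, 0.94], -15, 0, 15, 30, 45, 60, [-1.24, 0.24, 2.32, 1.34, 1.09, -0.9], 75, 90, [-1.34, 0.66, 2.22, 1.57, 1.57, -1.3]]
pot 0.54 [-30, [-0.51, 0.39, 1.83, -0.47, 1.24, 0.75], -15, 0, 15, 30, 45, 60, [-1.23, 0.35, 2.16, 1.1, 1.26, -0.92], 75, 90, [-1.31, 0.71, 2.05, 1.31, 1.67, -1.2]]
mid -0.6 [-30, [-0.57, 0.42, 1.78, 0.02, 1.46, 1.6], -15, 0, 15, 30, (45, np.float64(0.1)), (60, np.float64(0.34)), [-0.46, -0.14, 2.47, -0.95, 0.21, 2.63], (75, np.float64(0.59)), (90, np.float64(0.83)), [-0.46, -0.2, 2.5, -0.95, 0.21, 2.65]]
mid -0.3 [-30, [-0.5, 0.43, 1.77, -0.1, 1.45, 1.41], -15, 0, 15, 30, (45, np.float64(0.04)), (60, np.float64(0.2)), [-0.78, -0.09, 2.54, 1.74, 0.42, -0.53], (75, np.float64(0.13)), 90, [-0.9, 
[... 627 characters left out ...]
 [-0.13, 0.11, 2.19, -0.92, 0.26, 2.74]]
plate -0.58 [-30, [-0.27, 0.6, 1.51, 0.15, 1.54, 1.84], -15, 0, 15, 30, (45, np.float64(0.13)), (60, np.float64(0.35)), [-0.14, 0.13, 2.2, -0.91, 0.21, 2.74], (75, np.float64(0.59)), (90, np.float64(0.84)), [-0.14, 0.1, 2.2, -0.95, 0.21, 2.74]]
plate -0.28 [-30, [-0.22, 0.63, 1.47, 0.03, 1.57, 1.63], -15, 0, 15, 30, (45, np.float64(0.09)), (60, np.float64(0.34)), [-0.12, 0.13, 2.19, -0.95, 0.21, 2.64], (75, np.float64(0.59)), (90, np.float64(0.84)), [-0.12, 0.1, 2.2, -0.95, 0.21, 2.66]]
plate 0.02 [-30, [-0.16, 0.64, 1.45, -0.09, 1.57, 1.42], -15, 0, 15, 30, 45, 60, [-0.34, 0.2, 2.35, 2.49, 0.52, -1.17], 75, 90, [-0.38, 0.62, 2.29, 2.73, 1.36, -1.48]]
```

```bash
python3 -m creep '0 10 0 0 0 0;0 25 0 0 0 0;0 40 0 0 0 0;0 55 0 0 0 0;0 65 0 0 0 0;-0.5 75 0 0 0 0;-1 82 0 0 0 0;-1 88 0 0 0 0;-1 91 0 0 0 0;-1 91 0 0 0 0'
python3 -m creep '0 0 0 0 0 0;0 0 0 0 0 0;0 0 0 0 0 0;0 0 0 0 0 0;0 0 0 0 0 0;0 0 0 0 0 0;0 0 0 0 0 0;0 -9 -5 0 0 0;0 -26 -15 0 0 0;0 -43 -25 0 0 0' 40
python3 - <<'E'
from h import *
s=r.state(); q=s['joints'];print(q,fk(q,K)[0]-s['eef_pos'])
P=[430,-200,100]
for az in(.4,.7,1.0):
    a=s['joints']
    for th in range(-30,61,15): a,e=ik(P,az,th,a); print(az,th,a.round(2),round(e,3))
for az in(.5,.9,1.287):
    a=s['joints']
    for th in (-30,0,30,45,60): a,e=ik(dw(0,0,45),az,th,a); print('plate',az,th,a.round(2),round(e,3))
E
```

```text
time: 3.1
eef_pos: [437.1, -250.1, 23.6]
orientation: [[0.233, -0.486, 0.843], [-0.973, -0.119, 0.2], [0.003, -0.866, -0.5]]
force: [-0.2, -0.1, 0.5]
width: 0.999
time: 4.1
eef_pos: [436.8, -249.9, 74.2]
orientation: [[0.233, -0.486, 0.842], [-0.973, -0.119, 0.2], [0.003, -0.866, -0.5]]
force: [0.1, -0.9, -1.3]
width: 0.593
[-0.55120042  0.36541547  1.75996321 -0.36828175  1.41334231  0.91758521] [-0.01343172  0.02286535 -0.06309182]
0.4 -30 [-0.46  0.26  1.86 -0.4   1.4   0.85] 0.0
0.4 -15 [-0.56  0.11  1.97 -0.23  1.22  0.71] 0.0
0.4 0 [-0.68 -0.01  2.09 -0.    1.07  0.5 ] 0.0
0.4 15 [-0.82 -0.11  2.19  0.3   0.98  0.2 ] 0.0
0.4 30 [-0.97 -0.15  2.29  0.63  0.99 -0.15] 0.0
0.4 45 [-1.11 -0.11  2.35  0.93  1.08 -0.48] 0.0
0.4 60 [-1.23  0.02  2.38  1.16  1.23 -0.77] 0.0
0.7 -30 [-0.42  0.2   1.93 -0.49  1.29  0.65] 0.0
0.7 -15 [-0.54  0.08  2.01 -0.27  1.15  0.46] 0.0
0.7 0 [-0.68 -0.01  2.09 -0.    1.07  0.2 ] 0.0
0.7 15 [-0.82 -0.06  2.15  0.3   1.06 -0.1 ] 0.0
0.7 30 [-0.97 -0.05  2.2   0.58  1.12 -0.39] 0.0
0.7 45 [-1.1   0.03  2.22  0.81  1.25 -0.64] 0.0
0.7 60 [-1.2   0.17  2.
[... 504 characters left out ...]
7  2.1   0.7   0.64  0.17] 0.0
plate 0.5 45 [-0.48  0.18  2.19  1.24  0.67 -0.39] 0.0
plate 0.5 60 [-0.57  0.28  2.25  1.64  0.86 -0.84] 0.0
plate 0.9 -30 [-0.02  0.55  1.58 -0.42  1.36  0.81] 0.0
plate 0.9 0 [-0.2   0.33  1.81 -0.    1.    0.47] 0.0
plate 0.9 30 [-0.43  0.25  2.    0.68  0.88 -0.2 ] 0.0
plate 0.9 45 [-0.54  0.3   2.05  1.01  0.97 -0.54] 0.0
plate 0.9 60 [-0.62  0.4   2.06  1.26  1.14 -0.81] 0.0
plate 1.287 -30 [ 0.01  0.48  1.69 -0.54  1.19  0.55] 0.0
plate 1.287 0 [-0.2   0.33  1.81  0.    1.    0.08] 0.0
plate 1.287 30 [-0.43  0.35  1.87  0.59  1.09 -0.48] 0.0
plate 1.287 45 [-0.53  0.43  1.87  0.82  1.22 -0.69] 0.0
plate 1.287 60 [-0.6   0.54  1.84  0.99  1.39 -0.84] 0.0
```

```bash
python3 - <<'E'
from h import *
s=r.state(); A=tgt([435,-225,100],.6,15);B=tgt([430,-200,60],1.0,60);C=tgt([430,-200,29],1.0,60)
f=lambda T:dict(eef_pos=T[0],orientation=T[1])
print(delta(*A,s),delta(*B,f(A)),delta(*C,f(B)))
E
```

```text
[-25.6 -16.5  -1.8  44.5 -21.3  -2.7] [-27.2  37.8   6.3  44.4 -18.7  14.3] [  0.   15.5 -26.8   0.    0.    0. ]
```

```bash
python3 -m creep '-2.6 -1.6 0 4.4 -2.1 -0.3;-5 -3.3 0 8.9 -4.3 -0.5;-7.7 -5 -0.5 13.4 -6.4 -0.8;-10 -6.6 -0.7 17.8 -8.5 -1.1;-13 -8 -1 22.3 -10.7 -1.4;-15.5 -10 -1 26.7 -12.8 -1.6;-18 -11.5 -1.3 31.2 -14.9 -1.9;-20.5 -13 -1.5 35.6 -17 -2.2;-23 -15 -1.6 40 -19.2 -2.4;-25.6 -16.5 -1.8 44.5 -21.3 -2.7'
python3 -m creep '-2.7 3.8 0.6 4.4 -1.9 1.4;-5.4 7.6 1.3 8.9 -3.7 2.9;-8 11.3 1.9 13.3 -5.6 4.3;-11 15 2.5 17.8 -7.5 5.7;-13.6 19 3.1 22.2 -9.4 7.2;-16.3 22.7 3.8 26.6 -11.2 8.6;-19 26.5 4.4 31.1 -13.1 10;-21.8 30 5 35.5 -15 11.4;-24.5 34 5.7 40 -16.8 12.9;-27.2 37.8 6.3 44.4 -18.7 14.3'
python3 - <<'E'
from h import *
T=tgt([430,-200,29],1.0,60);print(delta(*T),r.state()['joints'],r.state()['width'])
cv2.imwrite("pics/s1.png",cv2.resize(viewer.camera("side")[130:290,260:480,::-1],None,fx=3,fy=3,interpolation=cv2.INTER_CUBIC))
E
```

```text
time: 5.1
eef_pos: [437.7, -223.6, 89.6]
orientation: [[0.566, 0.217, 0.795], [-0.824, 0.145, 0.548], [0.004, -0.965, 0.261]]
force: [0.3, 0.7, -1.3]
width: 0.596
time: 6.1
eef_pos: [435.3, -192.7, 54.0]
orientation: [[0.843, 0.468, 0.266], [-0.538, 0.729, 0.422], [0.004, -0.499, 0.867]]
force: [0.4, -1.2, -1.0]
width: 0.595
[ -0.6  15.7 -26.2  -0.1   0.3   0. ] [-1.13208148  0.39158029  2.03141387  0.82656537  1.49874084 -0.98239797] 0.594546841250065
```

View pics/s1.png

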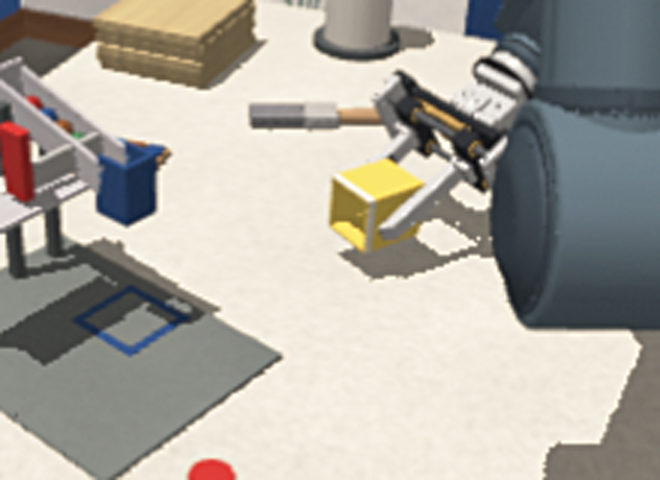

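```bash
python3 -m creep '0 3 -5 0 0 0;0 6 -10 0 0 0;0 9 -15 0 0 0;-0.6 11 -19 0 0 0;-0.6 13 -22 0 0 0;-0.6 14.5 -24.5 0 0 0;-0.6 15.7 -26.4 0 0 0;-0.6 15.8 -26.6 0 0 0;-0.6 15.8 -26.6 0 0 0;-0.6 15.8 -26.6 0 0 0'
python3 -m creep '0 0 0 0 0 0;0 0 0 0 0 0;0 0 0 0 0 0;0 0 0 0 0 0;0 0 0 0 0 0;0 -10 0 0 0 0;0 -30 0 0 0 0;0 -50 0 0 0 0;0 -75 0 0 0 0;0 -100 0 0 0 0' 94
python3 - <<'E'
from h import *
f=lambda T:dict(eef_pos=T[0],orientation=T[1])
y=lambda az,th:tgt([0,0,0],az,th)[1][:,1]
c=np.array([430,-200,28.])
A=tgt(c-100*y(1,15),1,15);B=tgt(c-100*y(1,-30),1,-30)
print(delta(*A),delta(*B,f(A)),delta(*B))
for n in("top",): cv2.imwrite("pics/t2.png",cv2.resize(viewer.camera("top")[170:290,330:490,::-1],None,fx=4,fy=4,interpolation=cv2.INTER_CUBIC))
E
```

```text
time: 7.15
eef_pos: [435.1, -191.6, 22.9]
orientation: [[0.842, 0.468, 0.269], [-0.54, 0.728, 0.422], [0.002, -0.501, 0.866]]
force: [-0.7, -0.5, -1.4]
width: 0.595
time: 8.15
eef_pos: [387.5, -265.4, 73.6]
orientation: [[0.842, 0.468, 0.269], [-0.54, 0.728, 0.422], [0.002, -0.501, 0.866]]
force: [0.9, -0.1, -0.5]
width: 1.001
[  0.5  27.4  62.5 -44.9   0.1   0.1] [  0.   26.1  62.9 -45.   -0.   -0. ] [  0.6  90.3  88.6 -89.9   0.1   0.1]
```

View pics/t2.png

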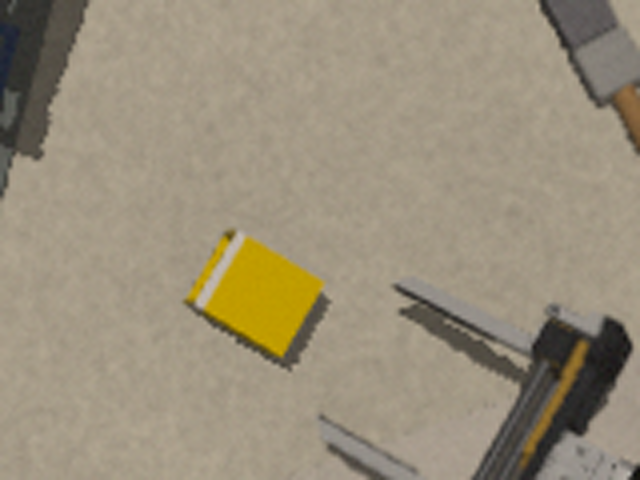

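```bash
python3 -m creep '0 2.7 6.3 -4.5 0 0;0 5.5 12.5 -9 0 0;0 8 19 -13.5 0 0;0 11 25 -18 0 0;0 13.7 31 -22.5 0 0;0 16.4 37.5 -27 0 0;0 19 44 -31.5 0 0;0 22 50 -36 0 0;0 24.7 56 -40.5 0 0;0.5 27.4 62.5 -44.9 0 0'
python3 -m creep '0 2.6 6.3 -4.5 0 0;0 5.2 12.6 -9 0 0;0 7.8 19 -13.5 0 0;0 10.4 25 -18 0 0;0 13 31.5 -22.5 0 0;0 15.7 37.7 -27 0 0;0 18.3 44 -31.5 0 0;0 21 50.3 -36 0 0;0 23.5 56.6 -40.5 0 0;0 26.1 62.9 -45 0 0'
python3 - <<'E'
from h import *
T=lambda l:(np.array(l,float)+.5)/4-.5+[330,170]
w=onz("top",T([(240,232),(322,284),(284,357),(199,307)]),56);c=w.mean(0);print(w.round(1),c)
h=(w[0]+w[3]-w[1]-w[2]);az=np.arctan2(h[1],h[0]);print(az,np.linalg.norm(w[0]-w[1]),np.linalg.norm(w[1]-w[2]))
print(delta(*tgt([c[0],c[1],29],1.0,-30)), r.state()['joints'])
E
```

```text
time: 9.2
eef_pos: [418.3, -218.1, 113.6]
orientation: [[0.842, 0.141, 0.522], [-0.54, 0.215, 0.814], [0.002, -0.966, 0.257]]
force: [0.1, 0.7, 0.4]
width: 0.999
time: 10.2
eef_pos: [454.9, -161.1, 104.6]
orientation: [[0.842, -0.269, 0.468], [-0.54, -0.423, 0.727], [0.002, -0.865, -0.502]]
force: [-0.2, -0.8, -1.1]
width: 1.003
[[ 470.3 -189.5   56. ]
 [ 435.3 -241.3   56. ]
 [ 389.3 -214.7   56. ]
 [ 422.9 -161.1   56. ]] [ 429.46155842 -201.6634685    56.        ]
0.9935191175661922 62.55312070695184 53.143403579810304
[ 2.000e-01  1.004e+02 -3.500e+00  1.000e-01 -0.000e+00  1.000e-01] [-0.30080619  0.15234258  1.95695963 -0.53870804  1.23379186  0.5042908 ]
```

```bash
python3 -m creep '0 12 0 0 0 0;0 26 0 0 0 0;0 40 0 0 0 0;0 54 -1 0 0 0;0 66 -2 0 0 0;0 78 -3 0 0 0;0 88 -3.5 0 0 0;0 95 -3.5 0 0 0;0 100 -3.5 0 0 0;0 100 -3.5 0 0 0'
python3 -m creep '0 0 0 0 0 0;0 0 0 0 0 0;0 0 0 0 0 0;0 0 0 0 0 0;0 0 0 0 0 0;0 0 0 0 0 0;0 -9 -5 0 0 0;0 -26 -15 0 0 0;0 -43 -25 0 0 0;0 -61 -35 0 0 0' 40
python3 - <<'E'
from h import *
f=lambda T:dict(eef_pos=T[0],orientation=T[1])
az=DISP[2]+np.pi/2
A=tgt([460,-180,110],1.15,15);B=tgt(dw(0,-110,60),az,60);C=tgt(dw(0,0,55),az,60)
print(delta(*A),delta(*B,f(A)),delta(*C,f(B)),dw(0,-110))
q=r.state()['joints']
for P,a,t in(([460,-180,110],1.15,15),([480,-160,80],1.2,40),(dw(0,-110,60),az,60),(dw(0,0,55),az,60)):
    q,e=ik(P,a,t,q);print(q.round(2),e)
E
```

```text
time: 11.2
eef_pos: [425.9, -206.1, 18.9]
orientation: [[0.842, -0.269, 0.468], [-0.54, -0.421, 0.729], [0.001, -0.866, -0.499]]
force: [-0.5, -0.6, -0.1]
width: 1.003
time: 12.2
eef_pos: [426.0, -205.8, 90.8]
orientation: [[0.842, -0.268, 0.468], [-0.54, -0.421, 0.729], [0.001, -0.867, -0.499]]
force: [0.4, 0.9, -1.5]
width: 0.594
[ 14.2 -28.8  32.9  44.9  -8.7  -1.1] [60.  71.5 93.6 44.9 -6.4  4.9] [ 0.  97.8 50.7  0.   0.   0. ] [ 557.77825859 -111.69365633    0.        ]
[-0.74  0.04  2.04  0.27  1.17 -0.44] 3.721263310393221e-14
[-0.86  0.25  1.98  0.62  1.34 -0.77] 1.6797421915400002e-10
[-0.78  0.55  1.79  0.87  1.52 -0.88] 5.4342115291850895e-15
[-0.6   0.52  1.85  0.99  1.4  -0.83] 5.217160037318536e-14
```

```bash
python3 -m creep '1.4 -2.9 3.3 4.5 -0.9 0;2.8 -5.8 6.6 9 -1.7 -0.2;4.3 -8.6 9.9 13.5 -2.6 -0.3;5.7 -11.5 13 18 -3.5 -0.4;7 -14.4 16.5 22.5 -4.4 -0.5;8.5 -17 20 27 -5.2 -0.7;10 -20 23 31.5 -6 -0.8;11.4 -23 26 36 -7 -0.9;12.8 -26 29.6 40.4 -7.8 -1;14.2 -28.8 32.9 44.9 -8.7 -1.1'
python3 -m creep '6 7 9.4 4.5 -0.6 0.5;12 14 18.7 9 -1.3 1;18 21.5 28 13.5 -1.9 1.5;24 28.6 37.5 18 -2.6 2;30 35.8 46.8 22.5 -3.2 2.5;36 43 56 27 -3.8 3;42 50 65.5 31.5 -4.5 3.4;48 57 75 36 -5.1 3.9;54 64.4 84 40.4 -5.8 4.4;60 71.5 93.6 44.9 -6.4 4.9'
python3 - <<'E'
from h import *
az=DISP[2]+np.pi/2
print(delta(*tgt(dw(0,0,55),az,60)),r.state()['width'])
E
```

```text
time: 13.2
eef_pos: [461.6, -177.5, 99.2]
orientation: [[0.913, 0.109, 0.393], [-0.408, 0.238, 0.882], [0.003, -0.965, 0.262]]
force: [-0.9, 1.0, -2.0]
width: 0.594
time: 14.2
eef_pos: [561.3, -102.8, 54.0]
orientation: [[0.96, 0.244, 0.137], [-0.279, 0.832, 0.479], [0.003, -0.498, 0.867]]
force: [0.2, -0.3, -0.1]
width: 0.597
[-0.8 97.7 50.9 -0.1  0.2  0. ] 0.5968264799612024
```

```bash
python3 -m creep '0 9 4.7 0 0 0;0 20 10.4 0 0 0;0 31 16 0 0 0;0 43 22.4 0 0 0;0 55 28.7 0 0 0;0 67 35 0 0 0;0 78 40.6 0 0 0;-0.8 87 45.4 0 0 0;-0.8 94 49 0 0 0;-0.8 97.7 50.9 0 0 0'
python3 - <<'E'
from h import *
az=DISP[2]+np.pi/2
print(delta(*tgt(dw(0,0,39.5),az,60)),r.state()['width'])
a=cv2.resize(viewer.camera("side")[150:280,225:355,::-1],None,fx=3,fy=3,interpolation=cv2.INTER_CUBIC)
b=cv2.resize(viewer.camera("top")[120:250,260:390,::-1],None,fx=3,fy=3,interpolation=cv2.INTER_CUBIC)
cv2.imwrite("pics/sp.png",np.hstack([a,b]))
E
```

```text
time: 15.2
eef_pos: [590.8, 4.1, 48.7]
orientation: [[0.96, 0.243, 0.139], [-0.28, 0.831, 0.48], [0.001, -0.5, 0.866]]
force: [-0.7, -0.1, -0.3]
width: 0.596
[  0.8   6.6 -13.2   0.    0.1  -0. ] 0.5959162485918249
```

View pics/sp.png

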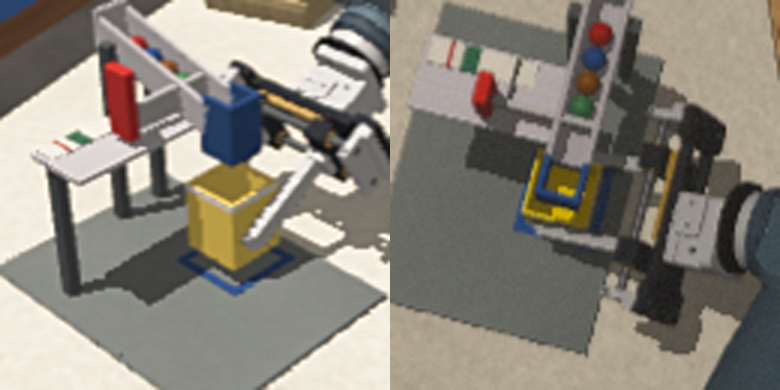

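Pot is mouth-up, hanging over the blue outline and under the spout (top crop about (565,190), spout about (560,180)), with the gripper clear of the chute. I'll lower, release and retreat.

```bash
python3 -m creep '0 1.2 -2.4 0 0 0;0 2.4 -4.8 0 0 0;0 3.6 -7.2 0 0 0;0.4 4.8 -9.6 0 0 0;0.8 5.8 -11.6 0 0 0;0.8 6.4 -12.8 0 0 0;0.8 6.6 -13.2 0 0 0;0.8 6.8 -13.4 0 0 0;0.8 6.8 -13.4 0 0 0;0.8 6.8 -13.4 0 0 0'
python3 -m creep '0 0 0 0 0 0;0 0 0 0 0 0;0 0 0 0 0 0;0 0 0 0 0 0;0 0 0 0 0 0;0 -10 0 0 0 0;0 -30 0 0 0 0;0 -55 0 0 0 0;0 -80 0 0 0 0;0 -105 0 0 0 0' 80
python3 - <<'E'
from h import *
a=cv2.resize(viewer.camera("side")[170:270,235:345,::-1],None,fx=3.5,fy=3.5,interpolation=cv2.INTER_CUBIC)
b=cv2.resize(viewer.camera("top")[130:230,270:380,::-1],None,fx=3.5,fy=3.5,interpolation=cv2.INTER_CUBIC)
cv2.imwrite("pics/placed.png",np.hstack([a,b]))
q=r.state()['joints'];print(q)
f=lambda T:dict(eef_pos=T[0],orientation=T[1])
A=tgt(dw(-20,-180,270),.9,15);B=tgt(dw(45,75,270),DISP[2],0); C=tgt(dw(45,75,192),DISP[2],0)
print(delta(*A),delta(*B,f(A)),delta(*C,f(B)))
for az in (DISP[2],DISP[2]+np.pi):
  for P,a,t in((dw(-20,-180,270),.9,15),(dw(20,-60,270),.4,0),(dw(45,75,270),az,0),(dw(45,75,192),az,0)):
    q,e=ik(P,a,t,q);print(q.round(2),round(e,3))
E
```

```text
time: 16.3
eef_pos: [591.3, 2.3, 33.9]
orientation: [[0.96, 0.243, 0.139], [-0.28, 0.831, 0.48], [0.001, -0.5, 0.866]]
force: [0.2, -0.4, -0.3]
width: 0.595
time: 17.3
eef_pos: [565.4, -87.4, 87.7]
orientation: [[0.96, 0.244, 0.139], [-0.281, 0.83, 0.481], [0.002, -0.501, 0.866]]
force: [0.5, -0.1, -0.4]
width: 0.852
[-0.75454536  0.47435953  1.80779538  0.88548959  1.5353944  -0.8327494 ]
[ -20.  -164.7  101.7  -44.4   18.1  -13.4] [-36.   67.1 249.  -13.2  67.4  -8.9] [ 0. 78.  0.  0.  0.  0.]
[-0.66 -0.07  1.83  0.27  1.39 -0.04] 0.0
[-0.31  0.08  1.66 -0.    1.4   0.86] 0.0
[-0.09  0.22  1.5  -0.    1.42  1.76] 0.0
[-0.09  0.28  1.57 -0.    1.29  1.76] 0.0
[-0.66 -0.07  1.83  0.27  1.39 -0.04] 0.0
[-0.31  0.08  1.66 -0.    1.4   0.86] 0.0
[-0.09  0.22  1.5   0.    1.42 -1.38] 0.0
[-0.09  0.28  1.57 -0.    1.29 -1.38] 0.0
```

View pics/placed.png

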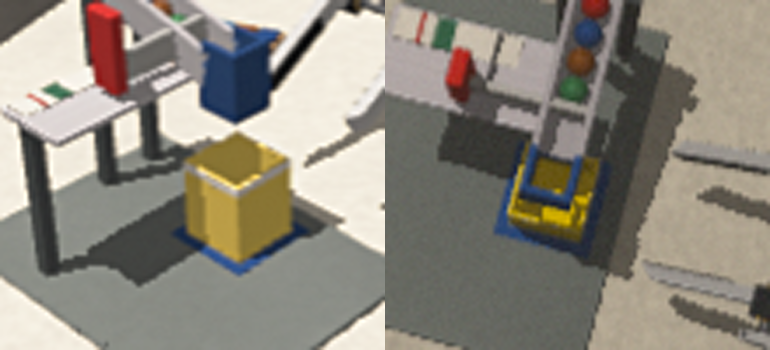

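```bash
python3 -m creep '-2 -16.5 10 -4.4 1.8 -1.3;-4 -33 20 -8.9 3.6 -2.7;-6 -49 30.5 -13.3 5.4 -4;-8 -66 41 -17.8 7.2 -5.4;-10 -82 51 -22.2 9 -6.7;-12 -99 61 -26.6 10.9 -8;-14 -115 71 -31 12.7 -9.4;-16 -132 81 -35.5 14.5 -10.7;-18 -148 91.5 -40 16.3 -12;-20 -165 102 -44.4 18.1 -13.4' 50
python3 - <<'E'
from h import *
print(delta(*tgt(dw(45,75,280),DISP[2],0)))
E
```

```text
time: 18.4
eef_pos: [520.0, -167.8, 258.0]
orientation: [[0.784, 0.155, 0.601], [-0.62, 0.203, 0.758], [-0.005, -0.967, 0.256]]
force: [0.0, -0.4, -0.3]
width: 0.534
[-33.   54.9 250.1 -12.9  67.5  -9. ]
```

```bash
python3 -m creep '-3.3 5.5 25 -1.3 6.8 -0.9;-6.6 11 50 -2.6 13.5 -1.8;-10 16.5 75 -3.9 20.3 -2.7;-13 22 100 -5.2 27 -3.6;-16.5 27.5 125 -6.5 33.8 -4.5;-20 33 150 -7.7 40.5 -5.4;-23 38.4 175 -9 47.3 -6.3;-26.4 44 200 -10.3 54 -7.2;-29.7 49.4 225 -11.6 60.8 -8.1;-33 54.9 250 -12.9 67.5 -9'
python3 - <<'E'
from h import *
a=cv2.resize(viewer.camera("side")[110:250,215:355,::-1],None,fx=2.8,fy=2.8,interpolation=cv2.INTER_CUBIC)
b=cv2.resize(viewer.camera("top")[100:240,250:390,::-1],None,fx=2.8,fy=2.8,interpolation=cv2.INTER_CUBIC)
cv2.imwrite("pics/pre.png",np.hstack([a,b]))
print(delta(*tgt(dw(45,75,192),DISP[2],0)))
E
```

```text
time: 19.4
eef_pos: [652.9, 54.7, 268.7]
orientation: [[-0.283, -0.001, 0.959], [-0.959, 0.002, -0.283], [-0.002, -1.0, -0.002]]
force: [0.4, -1.5, 0.5]
width: 0.535
[ 3.2 87.4  0.1  0.1  0.2 -0.2]
```

View pics/pre.png

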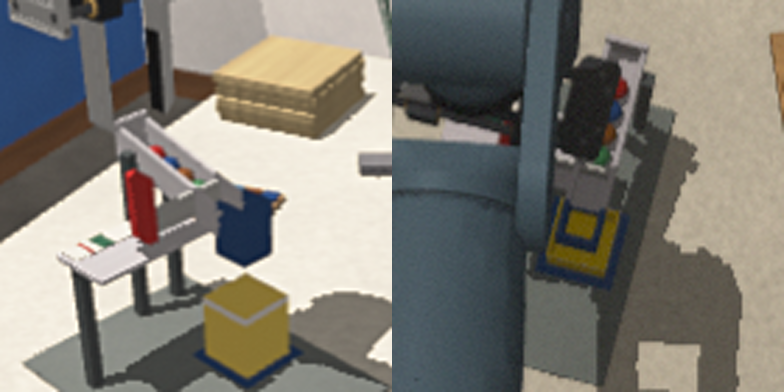

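```bash
python3 -m creep '1 8 0 0 0 0;2 18 0 0 0 0;3 30 0 0 0 0;3 42 0 0 0 0;3 52 0 0 0 0;3 62 0 0 0 0;3 72 0 0 0 0;3 80 0 0 0 0;3 85 0 0 0 0;3 87 0 0 0 0'
python3 - <<'E'
from h import *
a=cv2.resize(viewer.camera("side")[130:230,225:325,::-1],None,fx=5,fy=5,interpolation=cv2.INTER_CUBIC)
cv2.imwrite("pics/h1.png",a)
print(delta(*tgt(dw(45,75,192),DISP[2],0)))
E
```

```text
time: 20.5
eef_pos: [652.0, 51.1, 181.2]
orientation: [[-0.278, 0.0, 0.961], [-0.961, 0.003, -0.278], [-0.003, -1.0, -0.001]]
force: [-0.1, 0.2, 0.1]
width: 0.531
[-2.3  0.3  0.1  0.   0.1 -0.2]
```

View pics/h1.png

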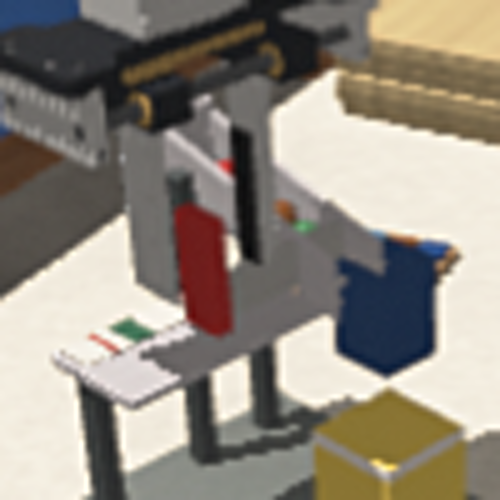

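```bash
python3 -m creep '0 0 0 0 0 0;0 0 0 0 0 0;0 0 0 0 0 0;0 0 0 0 0 0;0 0 0 0 0 0;0 0 0 0 0 0;0 0 0 0 0 0;0 0 0 0 0 0;0 0 0 0 0 0;0 0 0 0 0 0' 0
python3 -m creep '-4 0 0 0 0 0;-9 0 0 0 0 0;-14 0 0 0 0 0;-19 0 0 0 0 0;-24 0 0 0 0 0;-29 0 0 0 0 0;-34 0 0 0 0 0;-37 0 0 0 0 0;-38 0 0 0 0 0;-38 0 0 0 0 0'
python3 - <<'E'
from h import *
s=r.state();d=s['eef_pos']-dw(0,0);c,n=np.cos(DISP[2]),np.sin(DISP[2]);print("disp xy",d[0]*c+d[1]*n,-d[0]*n+d[1]*c)
a=cv2.resize(viewer.camera("side")[150:250,225:325,::-1],None,fx=5,fy=5,interpolation=cv2.INTER_CUBIC)
b=cv2.resize(viewer.camera("top")[110:210,270:330,::-1],None,fx=5,fy=5,interpolation=cv2.INTER_CUBIC)
cv2.imwrite("pics/h2.png",np.hstack([a,b]))
E
```

```text
time: 21.55
eef_pos: [653.1, 53.9, 182.2]
orientation: [[-0.277, 0.004, 0.961], [-0.961, 0.008, -0.278], [-0.008, -1.0, 0.002]]
force: [4.8, 10.5, -1.0]
width: 0.122
time: 22.55
eef_pos: [662.7, 86.3, 182.2]
orientation: [[-0.279, 0.0, 0.96], [-0.96, 0.0, -0.279], [-0.0, -1.0, -0.0]]
force: [-3.4, -7.9, 2.2]
width: 0.125
disp xy 45.25296742332068 109.4574181082339
```

View pics/h2.png

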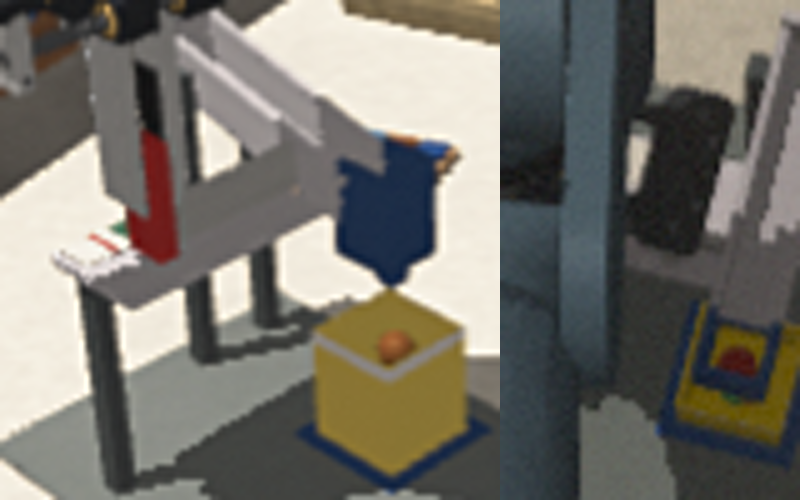

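```bash
python3 -m creep '-1 0 0 0 0 0;-2 0 0 0 0 0;-3 0 0 0 0 0;-4 0 0 0 0 0;-4 0 0 0 0 0;-4 0 0 0 0 0;-4 0 0 0 0 0;-4 0 0 0 0 0;-4 0 0 0 0 0;-4 0 0 0 0 0'
python3 - <<'E'
from h import *
s=r.state();d=s['eef_pos']-np.array([653.1,53.9,182.2]);print("gate",-d@s['orientation'][:,0],s['force'])
a=cv2.resize(viewer.camera("side")[170:250,225:325,::-1],None,fx=5,fy=5,interpolation=cv2.INTER_CUBIC)
b=cv2.resize(viewer.camera("top")[155:205,295:345,::-1],None,fx=6,fy=8,interpolation=cv2.INTER_CUBIC)
cv2.imwrite("pics/h3.png",np.hstack([a,b]))
E
```

```text
time: 23.65
eef_pos: [663.7, 89.8, 182.2]
orientation: [[-0.279, -0.0, 0.96], [-0.96, 0.0, -0.279], [-0.0, -1.0, -0.0]]
force: [-3.5, -7.8, 1.9]
width: 0.126
gate 37.461775255416185 [-3.47554466 -7.82582932  1.93311528]
```

View pics/h3.png

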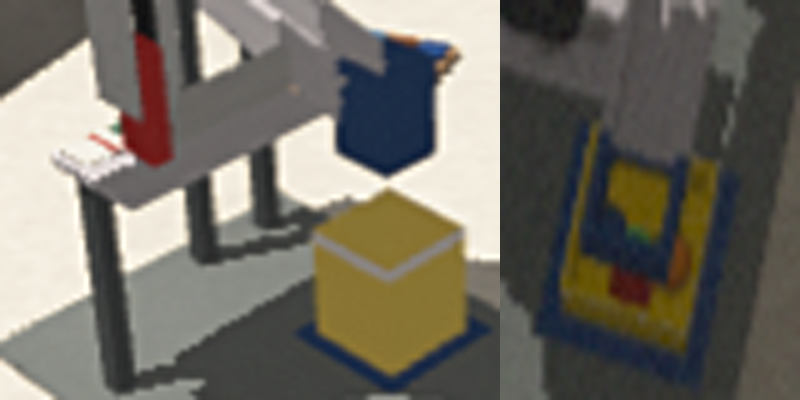

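All four marbles (blue, green, red, orange) are in the pot. The pointer is hidden, so I'll cross-check the slide travel from the handle's pixel shift before handing in.

```bash
python3 - <<'E'
from h import *
u0=np.array([217.,334])/5+[225,130]; u1=np.array([155.,165])/5+[225,170]   # lower front edge of handle, home / now
p=lambda g:proj("side",[dw(32,75+g,148)])[0]
print(u0,u1,u1-u0,[(g,(p(g)-p(0)).round(1)) for g in(30,38,46)])
E
python3 -m creep '0 0 0 0 0 0;0 0 0 0 0 0;0 0 0 0 0 0;0 0 0 0 0 0;0 0 0 0 0 0;0 0 0 0 0 0;0 0 0 0 0 0;0 0 0 0 0 0;0 0 0 0 0 0;0 0 0 0 0 0'
```

```text
[268.4 196.8] [256. 203.] [-12.4   6.2] [(30, array([-9.7,  4.8])), (38, array([-12.3,   6.1])), (46, array([-15. ,   7.4]))]
time: 24.75
eef_pos: [663.7, 89.8, 182.1]
orientation: [[-0.279, -0.0, 0.96], [-0.96, 0.0, -0.279], [-0.0, -1.0, -0.0]]
force: [-2.9, -6.8, 2.4]
width: 0.124
```

The pixel shift gives about 38 mm of travel, which matches the arm's 37.5 mm.

```bash
python3 -c "
from bench import r
print(r.sign_off())"
```

```text
the job is handed in; nothing more can be done
None
```

I turned the pot mouth-up in two 90° steps and stood it under the spout. I let go while the gate was shut, then gripped the red handle, pulled it out and handed the job in at about 25 s, still holding it. The hand-in gave no verdict.

**Last checks:**
- **Pot:** it stands mouth-up inside the blue outline, with the fingers clear of it. I judged this by eye in both camera views, with no final position measurement.
- **Marbles:** all four (blue, green, red, orange) are visible in the pot in the last top view.
- **Slide travel:** arm displacement gives about 37.5 mm and the handle's shift in the side image about 38 mm. The green band is 30 to 46 mm. The first pull came up short at about 34 mm, so I pulled 4 mm further.
- **Holding force:** the wrist reads about 7 to 9 N, close to the 8 N expected from the spring there.

**Not confirmed:** the pointer was hidden behind the gripper, so the green band is inferred from those measurements. I did not measure the bystanders again at the end, but the arm stayed clear of them.

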